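Close the fasteners tray and tuck its flap under the lip

ROBOT

A 7-joint arm with a two-finger parallel gripper is mounted at the origin on a cart in front of the work surface, level with it; the furniture and walls round the work are solid. World frame = base frame: x ahead of the robot, y to its left, z up, the work surface at z = 0. Lengths are in m, angles in rad, forces in N, time in s.
With the tool pointing down it reaches from about 0.35 to 0.9 m from the base axis. Payload 19.9 kg.
Tool frame: the origin (TCP) lies midway between the tips of the shut fingers; the grasp point (between the pads) lies 19 mm behind it (env.grip_depth is the distance from the TCP to the grasp point, in m); z points along the fingers, y is the line along which they close (so a half turn about z gives the same grasp; the last joint's range is limited). The gripper opens to 85 mm and grips with 20 to 120 N. Pads are 22 mm wide; open, the fingers measure 114 mm over their backs; the gripper's body (76 mm by 85 mm) begins 54 mm behind the grasp point. The pads swing forward as they close: fully open they stand 13 mm farther back than shut.
Start: joints at [1.284, 0.417, -0.01, 1.614, 0.005, 1.111, -0.053], TCP at [0.151, -0.606, 0.231] pointing down, gripper open.
Joint ranges: [-2.81, 2.81], [-0.39, 2.02], [-1.27, 1.25], [0.06, 2.57], [-1.19, 4.33], [0.19, 2], [-2.82, 2.82]. Speed limits (rad/s): [1.89, 1.89, 2.39, 2.39, 3.01, 3.01, 3.01].

INTERFACE

Orientations are given as a rotation vector (axis times angle).
In Python, from rig import env gives the robot as it stands. The module is installed in compiled form; this text tells all that it offers.
- The arm moves only by the tool jog_arm, never from a script. Its argument "steps" is a list of rows, each an object of numbers: "grip": the opening, from 0 (shut) to 1 (fully open); "tx", "ty", "tz": the shift along the world's x, y, z normalised to -1 to 1, where 1 is 0.02 m; "roll": the turn about the world's z normalised to -1 to 1, where 1 is pi rad. A call has 1 to 8 rows; each row shifts and turns the commanded pose from where the row before left it; what a row does not reach is not made up. A row lasts 1/10 s, in which the tool goes at most 50 mm and 8.59 degrees, less where a joint would pass 70% of its speed; a pose out of reach is approached as far as the arm can. A call with a number of a shift or a turn outside -1 to 1 is refused whole. A call with a gripper value outside its range is refused whole. The fingers move at their own pace and stop on an object; "grip_force" is the grip in N (left out, the last holds). Time passes only in rows, so rows that do not move let the fingers close. It gives the time, the measured TCP pose, the force, the opening and the grip force at its end, in the units of the state.
- env.sense(): the state, without advancing time (a new reading comes with each control period).
- env.get_image(name): name is "scene" or "top" or "wrist"; returns a dict with "color" (400x640x3 uint8, blue, green, red), "K" (3x3 intrinsics, pixels), "rvec" (rotation vector, rad) and "tvec" (3), from world to camera coordinates, as OpenCV has them; the wrist camera has in their place "hand_eye" (4x4, takes a point from camera to tool coordinates, whose origin is the TCP and whose axes are the flange's). Camera axes: x right, y down, z forward; pixel columns grow to the right and rows downward; lengths in m; the calibration is good to about 2 mm. A picture is of the moment at which its call begins: read the wrist's pose just before it. There is no depth.
- env.close_job(): hands the job in; it is judged then, once.
Trained networks look in a picture, given as the dict that the camera call returned (one of the last four; its "shot" number tells which), for a name from the list of things; names that differ only in an ending like _2 or _b are one class to them, and where a whole thing is asked for, a point or a joint stands for the part that bears it (a point fixed in the world has none). Each returns a list of dicts, best first, with "confidence" (0 to 1); they miss things now and then, are a little off and sometimes report something else, mostly with a low value. They report only what shows in the picture. A call takes as long as a camera call.
- env.recognise(picture, thing): "pixel" ([row, column] in pixels, amid what is visible of it).
- env.silhouettes(picture, thing): "mask" (400x640 bool, what is visible of it) and "pixel" ([row, column] in pixels, amid what is visible of it).
- env.mark_of(picture, thing): "pixel" ([row, column] in pixels: a listed point, or the origin of a listed thing).
The state is a dict: "clock": time; "joint_pos": joint angles; "joint_velocities": joint speeds; "tau": joint torques, N m; "position": TCP position; "ee_rot": TCP orientation; "force": force on the tool from outside, world axes, zero at the start; "torque": the same for the moment, N m; "opening": opening from 0.0 (shut) to 1.0 (fully open); "finger_force": force on a finger pad.
Only numpy, scipy, OpenCV 4.12 (cv2) and the standard library are available. Lean on these libraries where they do the work, as an engineer would, in place of code of your own. Each camera call takes 0.05 s, during which the arm holds its last target. There are 200 camera calls.

TASK

Shut the small fasteners tray on the bench: with a fingertip, push its standing blue flap over until it lies flat on the tray, then push the orange ridge towards the yellow lip until the flap's free edge is tucked fully home beneath the lip, and move clear. Only push: do not pick anything up; the bolt and the nut stay lying in the tray, and the tape roll and the pen stay where they are.

Things in the scene. Friction and masses are not known exactly. Their poses are not given: they have to be found in the camera images.
- tray: grey steel tray screwed to the bench (it cannot move), 138 x 124 mm, side rims 40 mm high. Origin on the bench surface; z up; its +x axis points from the hinge to the lip, so it is the direction in which the flap folds over and then slides. The tray's walls span x = -76 to +62 mm and y = -62 to +62 mm. Its position and yaw vary.
- flap (a joint): angle of the blue flap (90 x 106 mm, 4 mm thick, free edge 94 mm from the hinge axis). 0 = flat on the rims (a stop; upper face 44 mm above the bench), 1.57 = upright, 1.95 = leaning back from the lip (a stop). Starts at 1.2 to 1.8. Stiff hinge (0.07 N m friction, no spring): it stays where it is left. If slid over 5 mm forward before it is down, its edge lands on the lip.
- carriage (a joint): slide of the hinge, carrying the flap, along the tray's +x axis: 0 = back, 0.020 m = home (a stop; the flap's edge is then 14 mm under the lip). Starts at 0 to 0.003. It takes about 5 N to move, in either direction, and stays where it is left.
- hinge_start (a point): point on the hinge axis at mid-width when the carriage is at 0: at (-58, 0, 42) mm in the tray's frame; the hinge axis runs along the tray's y axis and moves with the carriage. Fixed to the tray.
- ridge (a point): centre of the orange push ridge on the outer face of the flap (the upper face once it is flat): a bar 70 mm along the hinge direction, 6 mm thick, standing 10 mm proud of the face; this point lies 62 mm from the hinge axis and 5 mm above the face. Its axes are the flap's: x from hinge to free edge, z out of the outer face.
- flap_edge (a point): middle of the flap's free edge, 94 mm from the hinge axis, half-way through its 4 mm thickness. With the flap flat it is 42 mm above the bench.
- lip (a point): middle of the lower inner edge of the yellow retaining lip, at (42, 0, 48) mm in the tray's frame. The lip is a fixed strip 112 mm wide, 4 mm thick (underside 48 mm, top 52 mm above the bench), reaching 16 mm inward from the tray's end wall.
- bolt: large steel bolt, 98 mm long, 29 mm high, lying loose in the tray. Origin in the middle of its underside.
- nut: large steel hexagon nut, 33 x 29 x 16 mm, lying loose in the tray. Origin in the middle of its underside.
- roll: black roll of insulating tape, 68 mm across, 19 mm high, lying loose beside the tray. Origin in the middle of its underside.
- pen: white and black marker pen, 135 mm long, 16 mm thick, lying loose on the bench to the left of the tray. Origin in the middle of its underside.

How it is judged:
At the end, for the whole second after the job is handed in: The flap lies flat (within 0.05 rad) and its carriage is at least 16 of its 20 mm forward, so that the free edge lies at least 9 mm under the lip; bolt and nut rest inside the tray; tape roll and pen are within 20 mm of where they began (value of joint flap below 0.05 rad and value of joint carriage above 0.016 m and x of flap_edge in the frame of lip above 0.009 m and z of flap_edge in the frame of lip below 0 m and linear speed of each of bolt, nut below 0.02 m/s and distance of each of roll, pen from where it was at the start of the episode below 0.02 m and x of bolt in the frame of tray between -0.072 and 0.058 m and y of bolt in the frame of tray between -0.058 and 0.058 m and height (world z) of each of bolt, nut below 0.02 m and x of nut in the frame of tray between -0.072 and 0.058 m and y of nut in the frame of tray between -0.058 and 0.058 m); the robot touches nothing.
It fails at once if the bolt or the nut is lifted from the tray's floor (height (world z) of any of bolt, nut above 0.03 m).
It fails at once if the tape roll or the pen is moved more than 20 mm or lifted (distance of any of roll, pen from where it was at the start of the episode above 0.02 m or height (world z) of any of roll, pen above 0.02 m).
It also fails if it takes over 43 s, if anything falls off the work surface, if the arm or the gripper's body presses on something with over 40 N, if the wrist force passes 120 N, or if a joint passes its speed limit or range.

## Working session

There is one attempt and no reset: what is moved stays moved. The work goes in short steps, Python scripts to look and compute and a tool call to move; the robot and the scene stay as the last step left them, time stands still between calls to the robot, and variables do not carry over. Pictures are saved under pics/ and viewed, at most 10 in all, crops included, and the job is handed in when it is done.

Besides the shell and the picture viewer there is one more tool, called after "Call:" as a command line: name --argument value ..., lists and objects as JSON in quotes. jog_arm: Moves the arm, as the interface text tells. Its arguments: {"type":"object","properties":{"steps":{"type":"array"},"grip_force":{"type":"number"}},"required":["steps"]}

```bash
mkdir -p pics
cat > h.py <<'E'
import numpy as np, cv2
from rig import env
def look(name):
    return env.get_image(name)
def ray(p,px):
    R=cv2.Rodrigues(np.array(p['rvec'],float))[0]; t=np.array(p['tvec'],float).ravel()
    d=np.linalg.inv(p['K'])@np.array([px[1],px[0],1.]); return -R.T@t, R.T@d
def atz(p,px,z):
    c,d=ray(p,px); return c+d*(z-c[2])/d[2]
E
python3 - <<'E'
from h import *
s=env.sense(); print(s['clock'],s['position'],s['ee_rot'],s['force'])
Z=dict(tray=0,hinge_start=.042,ridge=None,flap_edge=None,lip=.048,bolt=0.005,nut=0.005,roll=0,pen=0)
P={n:look(n) for n in('scene','top')}
for n,p in P.items(): cv2.imwrite(f'pics/{n}0.png',p['color'])
for k,z in Z.items():
    rs={}
    for n,p in P.items():
        m=env.mark_of(p,k)
        if m:
            rs[n]=m[0]; print(k,n,np.round(m[0]['pixel']),round(m[0]['confidence'],2), np.round(atz(p,m[0]['pixel'],z),4) if z is not None else '')
    if len(rs)==2:
        A=np.zeros((3,3));b=np.zeros(3)
        for n in rs:
            c,d=ray(P[n],rs[n]['pixel']); d/=np.linalg.norm(d); M=np.eye(3)-np.outer(d,d); A+=M;b+=M@c
        print('  tri',np.round(np.linalg.solve(A,b),4))
E
```

```text
0.0 [ 0.1513934  -0.60603014  0.23065227] [-3.11689151e+00 -3.83451172e-01  3.51951713e-04] [-0.6429955   0.26194487  0.18410413]
tray scene [214. 347.] 0.94 [0.4085 0.2977 0.    ]
tray top [205. 365.] 0.83 [0.4082 0.2993 0.    ]
  tri [0.4078 0.2992 0.0014]
hinge_start scene [180. 345.] 0.8 [0.4537 0.253  0.042 ]
hinge_start top [180. 386.] 0.71 [0.4612 0.2564 0.042 ]
  tri [0.458 0.254 0.041]
ridge scene [156. 344.] 0.58 
ridge top [179. 390.] 0.88 
  tri [0.4537 0.2572 0.1081]
flap_edge scene [148. 342.] 0.65 
flap_edge top [178. 387.] 0.89 
  tri [0.4512 0.2676 0.1341]
lip scene [210. 351.] 0.92 [0.377  0.3291 0.048 ]
lip top [213. 357.] 0.81 [0.3849 0.3218 0.048 ]
  tri [0.3848 0.3204 0.038 ]
bolt scene [206. 345.] 0.96 [0.425  0.2863 0.005 ]
nut top [216. 359.] 0.63 [0.3811 0.3147 0.005 ]
roll scene [232. 293.] 0.8 [0.4567 0.4167 0.    ]
roll top [189. 318.] 0.94 [0.4458 0.4131 0.    ]
  tri [0.4496 0.4163 0.0033]
pen scene [256. 227.] 0.84 [0.509  0.5492 0.    ]
pen top [165. 261.] 0.88 [0.5049 0.5509 0.    ]
  tri [0.5047 0.5508 0.004 ]
```

Run:
```python
import cv2,numpy as np
a=cv2.imread('pics/scene0.png')[110:290,200:440];b=cv2.imread('pics/top0.png')[110:290,220:460]
cv2.imwrite('pics/c0.png',cv2.resize(np.vstack([a,b]),None,fx=1.66,fy=1.66,interpolation=cv2.INTER_CUBIC)); cv2.imwrite('pics/full.png',np.hstack([cv2.imread('pics/scene0.png'),cv2.imread('pics/top0.png')])[:, :, :])
f=cv2.imread('pics/full.png'); cv2.imwrite('pics/full.png',cv2.resize(f,(800,250)))
```

```text
(no output)
```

View pics/c0.png

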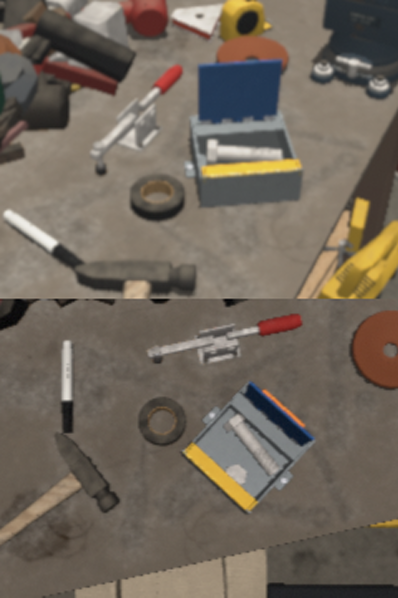

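View pics/full.png

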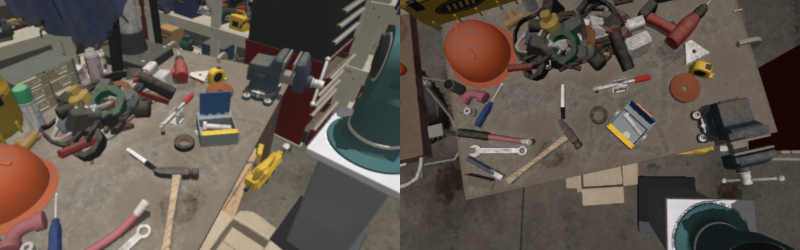

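Call:
jog_arm --steps '[{"tx": 1,"tz": 1,"grip": 0},{"tx": 1,"tz": 1,"grip": 0},{"tx": 1,"tz": 1,"grip": 0},{"tx": 1,"tz": 1,"grip": 0},{"tx": 1,"ty": 1,"tz": 1,"grip": 0},{"tx": 1,"ty": 1,"tz": 1,"grip": 0},{"tx": 1,"ty": 1,"tz": 1,"grip": 0},{"tx": 1,"ty": 1,"tz": 1,"grip": 0}]'

```text
invalid input
```

Call:
jog_arm --steps '[{"tx": 1,"ty": 1,"roll": 0.04,"grip": 0},{"tx": 1,"ty": 1,"roll": 0.04,"grip": 0},{"tx": 1,"ty": 1,"roll": 0.04,"grip": 0},{"tx": 1,"ty": 1,"roll": 0.04,"grip": 0},{"tx": 1,"ty": 1,"roll": 0.04,"grip": 0},{"tx": 1,"ty": 1,"roll": 0.04,"grip": 0},{"tx": 1,"ty": 1,"roll": 0.04,"grip": 0},{"tx": 1,"ty": 1,"roll": 0.04,"grip": 0}]'

```text
invalid input
```

Call:
jog_arm --steps '[{"ty": 1,"roll": 0.04,"grip": 0},{"ty": 1,"roll": 0.04,"grip": 0},{"ty": 1,"roll": 0.04,"grip": 0},{"ty": 1,"roll": 0.04,"grip": 0},{"ty": 1,"roll": 0.04,"grip": 0},{"ty": 1,"roll": 0.04,"grip": 0},{"ty": 1,"roll": 0.04,"grip": 0},{"ty": 1,"roll": 0.04,"grip": 0}]'

```text
invalid input
```

Call:
jog_arm --steps '[{"ty": 1,"roll": 0.04,"grip": 0},{"ty": 1,"roll": 0.01,"grip": 0},{"ty": 1,"grip": 0},{"ty": 1,"grip": 0},{"ty": 1,"grip": 0},{"ty": 1,"grip": 0},{"ty": 1,"grip": 0},{"ty": 1,"grip": 0}]'

```text
invalid input
```

Call:
jog_arm --steps '[{"ty": 1,"grip": 0},{"ty": 1,"grip": 0},{"ty": 1,"grip": 0},{"ty": 1,"grip": 0},{"ty": 1,"grip": 0},{"ty": 1,"grip": 0},{"ty": 1,"grip": 0},{"grip": 0}]'

```text
invalid input
```

Call:
jog_arm --steps '[{"grip": 0,"tx": 1,"ty": 0,"tz": 1,"roll": 0},{"grip": 0,"tx": 1,"ty": 0,"tz": 1,"roll": 0},{"grip": 0,"tx": 1,"ty": 0,"tz": 1,"roll": 0},{"grip": 0,"tx": 1,"ty": 0,"tz": 1,"roll": 0},{"grip": 0,"tx": 1,"ty": 1,"tz": 1,"roll": 0},{"grip": 0,"tx": 1,"ty": 1,"tz": 1,"roll": 0},{"grip": 0,"tx": 1,"ty": 1,"tz": 1,"roll": 0},{"grip": 0,"tx": 1,"ty": 1,"tz": 1,"roll": 0}]'

```text
clock: 1.8
position: [0.3121, -0.5254, 0.3921]
ee_rot: [3.118, 0.384, -0.0]
force: [1.1, -1.1, -0.5]
opening: -0.0
finger_force: 0.0
```

Call:
jog_arm --steps '[{"grip": 0,"tx": 1,"ty": 1,"tz": 0,"roll": 0.04},{"grip": 0,"tx": 1,"ty": 1,"tz": 0,"roll": 0.04},{"grip": 0,"tx": 1,"ty": 1,"tz": 0,"roll": 0.04},{"grip": 0,"tx": 1,"ty": 1,"tz": 0,"roll": 0.04},{"grip": 0,"tx": 1,"ty": 1,"tz": 0,"roll": 0.04},{"grip": 0,"tx": 1,"ty": 1,"tz": 0,"roll": 0.04},{"grip": 0,"tx": 1,"ty": 1,"tz": 0,"roll": 0.04},{"grip": 0,"tx": 1,"ty": 1,"tz": 0,"roll": 0.04}]'

```text
clock: 2.6
position: [0.4722, -0.3654, 0.3914]
ee_rot: [2.543, 1.845, -0.0]
force: [0.0, -0.1, 1.1]
opening: 0.0
finger_force: 0.0
```

Call:
jog_arm --steps '[{"grip": 0,"tx": 0.5,"ty": 1,"tz": 0,"roll": 0.04},{"grip": 0,"tx": 0.5,"ty": 1,"tz": 0,"roll": 0.04},{"grip": 0,"tx": 0.5,"ty": 1,"tz": 0,"roll": 0.04},{"grip": 0,"tx": 0.5,"ty": 1,"tz": 0,"roll": 0.04},{"grip": 0,"tx": 0,"ty": 1,"tz": 0,"roll": 0.04},{"grip": 0,"tx": 0,"ty": 1,"tz": 0,"roll": 0.04},{"grip": 0,"tx": 0,"ty": 1,"tz": 0,"roll": 0.04},{"grip": 0,"tx": 0,"ty": 1,"tz": 0,"roll": 0.04}]'

```text
clock: 3.4
position: [0.5114, -0.2055, 0.3913]
ee_rot: [1.34, 2.842, -0.0]
force: [-0.4, 0.1, 0.5]
opening: -0.003
finger_force: 0.0
```

Call:
jog_arm --steps '[{"grip": 0,"tx": 0,"ty": 1,"tz": 0,"roll": 0.04},{"grip": 0,"tx": 0,"ty": 1,"tz": 0,"roll": 0.01},{"grip": 0,"tx": 0,"ty": 1,"tz": 0,"roll": 0},{"grip": 0,"tx": 0,"ty": 1,"tz": 0,"roll": 0},{"grip": 0,"tx": 0,"ty": 1,"tz": 0,"roll": 0},{"grip": 0,"tx": 0,"ty": 1,"tz": 0,"roll": 0},{"grip": 0,"tx": 0,"ty": 1,"tz": 0,"roll": 0},{"grip": 0,"tx": 0,"ty": 1,"tz": 0,"roll": 0}]'

```text
clock: 4.2
position: [0.5113, -0.0452, 0.3914]
ee_rot: [1.124, 2.933, -0.0]
force: [0.6, 0.4, -0.2]
opening: -0.001
finger_force: 0.0
```

Call:
jog_arm --steps '[{"grip": 0,"tx": 0,"ty": 1,"tz": 0,"roll": 0},{"grip": 0,"tx": 0,"ty": 1,"tz": 0,"roll": 0},{"grip": 0,"tx": 0,"ty": 1,"tz": 0,"roll": 0},{"grip": 0,"tx": 0,"ty": 1,"tz": 0,"roll": 0},{"grip": 0,"tx": 0,"ty": 1,"tz": 0,"roll": 0},{"grip": 0,"tx": 0,"ty": 1,"tz": 0,"roll": 0},{"grip": 0,"tx": 0,"ty": 1,"tz": 0,"roll": 0},{"grip": 0,"tx": 0,"ty": 1,"tz": 0,"roll": 0}]'

```text
clock: 5.0
position: [0.5113, 0.1147, 0.3913]
ee_rot: [1.124, 2.933, -0.0]
force: [-0.0, -0.0, 0.0]
opening: 0.004
finger_force: 0.0
```

Call:
jog_arm --steps '[{"grip": 0,"tx": 0,"ty": 1,"tz": 0,"roll": 0},{"grip": 0,"tx": 0,"ty": 1,"tz": 0,"roll": 0},{"grip": 0,"tx": 0,"ty": 1,"tz": 0,"roll": 0},{"grip": 0,"tx": 0,"ty": 1,"tz": 0,"roll": 0},{"grip": 0,"tx": 0,"ty": 0,"tz": 0,"roll": 0}]'

```text
clock: 5.5
position: [0.5107, 0.1964, 0.3913]
ee_rot: [-1.119, -2.935, -0.001]
force: [-0.2, -0.6, 0.4]
opening: 0.001
finger_force: 0.0
```

```bash
cat >> h.py <<'E'
def wrist():
    s=env.sense(); p=env.get_image('wrist')
    T=np.eye(4); T[:3,:3]=cv2.Rodrigues(np.array(s['ee_rot']))[0]; T[:3,3]=s['position']
    W=T@np.array(p['hand_eye']); Ri=W[:3,:3].T
    q=dict(p); q['rvec']=cv2.Rodrigues(Ri)[0]; q['tvec']=-Ri@W[:3,3]
    return s,p,q
def proj(q,X): return cv2.projectPoints(np.atleast_2d(np.array(X,float)),np.array(q['rvec'],float),np.array(q['tvec'],float),q['K'],None)[0].reshape(-1,2)
E
python3 - <<'E'
from h import *
s,p,q=wrist(); cv2.imwrite('pics/w1.png',p['color']); print(s['position'],s['clock'])
for k,z in dict(tray=0,hinge_start=.042,lip=.048,ridge=.104,flap_edge=.136).items():
    for m in env.mark_of(p,k)[:1]: print(k,np.round(m['pixel']),round(m['confidence'],2),np.round(atz(q,m['pixel'],z),4))
E
```

```text
[0.51065709 0.19642562 0.39126324] 5.5
tray [ 50. 331.] 0.81 [0.4138 0.2965 0.    ]
hinge_start [ 91. 332.] 0.91 [0.4552 0.2601 0.042 ]
lip [  6. 333.] 0.66 [0.3826 0.3259 0.048 ]
ridge [ 90. 332.] 0.77 [0.4545 0.2591 0.104 ]
flap_edge [ 82. 337.] 0.63 [0.4523 0.2678 0.136 ]
```

View pics/w1.png

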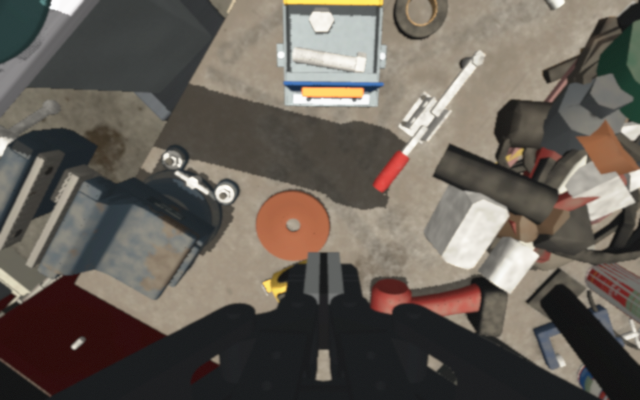

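Call:
jog_arm --steps '[{"grip": 0,"tx": -0.5,"ty": 0.8,"tz": -1,"roll": 0},{"grip": 0,"tx": -0.5,"ty": 0.8,"tz": -1,"roll": 0},{"grip": 0,"tx": 0,"ty": 0,"tz": -1,"roll": 0},{"grip": 0,"tx": 0,"ty": 0,"tz": -1,"roll": 0},{"grip": 0,"tx": 0,"ty": 0,"tz": -1,"roll": 0},{"grip": 0,"tx": 0,"ty": 0,"tz": -1,"roll": 0},{"grip": 0,"tx": 0,"ty": 0,"tz": -1,"roll": 0},{"grip": 0,"tx": 0,"ty": 0,"tz": -1,"roll": 0}]'

```text
clock: 6.6
position: [0.4917, 0.225, 0.2306]
ee_rot: [1.122, 2.934, -0.0]
force: [1.0, 0.8, -0.1]
opening: 0.0
finger_force: 0.0
```

Call:
jog_arm --steps '[{"grip": 0,"tx": 0,"ty": 0,"tz": -1,"roll": 0},{"grip": 0,"tx": 0,"ty": 0,"tz": -1,"roll": 0},{"grip": 0,"tx": 0,"ty": 0,"tz": -1,"roll": 0},{"grip": 0,"tx": 0,"ty": 0,"tz": -1,"roll": 0},{"grip": 0,"tx": 0,"ty": 0,"tz": -1,"roll": 0},{"grip": 0,"tx": 0,"ty": 0,"tz": -0.5,"roll": 0},{"grip": 0,"tx": 0,"ty": 0,"tz": 0,"roll": 0}]'

```text
clock: 7.3
position: [0.4912, 0.2251, 0.1204]
ee_rot: [-1.121, -2.934, 0.002]
force: [-0.3, 0.1, -0.0]
opening: 0.0
finger_force: 0.0
```

Run:
```python
from h import *
s,p,q=wrist(); cv2.imwrite('pics/w2.png',p['color']); print(s['position'],s['clock'])
t=look('top'); a=cv2.resize(t['color'][130:240,310:450],None,fx=4,fy=4); cv2.imwrite('pics/t2.png',a)
```

```text
[0.49115241 0.22509141 0.12043524] 7.3
```

View pics/w2.png

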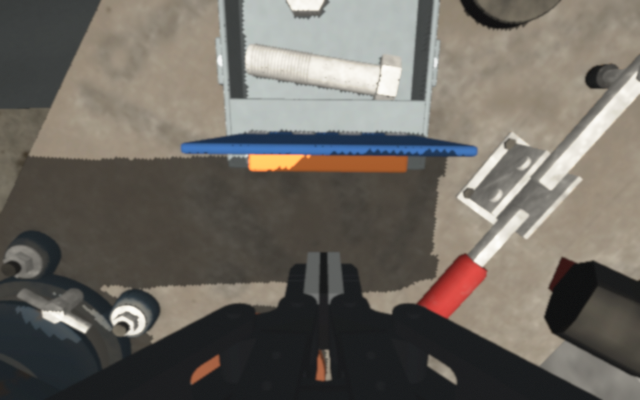

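Call:
jog_arm --steps '[{"grip": 0,"tx": -0.3,"ty": 0.27,"tz": 0,"roll": 0},{"grip": 0,"tx": -0.3,"ty": 0.27,"tz": 0,"roll": 0},{"grip": 0,"tx": -0.3,"ty": 0.27,"tz": 0,"roll": 0},{"grip": 0,"tx": -0.3,"ty": 0.27,"tz": 0,"roll": 0},{"grip": 0,"tx": -0.3,"ty": 0.27,"tz": 0,"roll": 0},{"grip": 0,"tx": -0.3,"ty": 0.27,"tz": 0,"roll": 0},{"grip": 0,"tx": -0.3,"ty": 0.27,"tz": -0.05,"roll": 0},{"grip": 0,"tx": -0.3,"ty": 0.27,"tz": -0.1,"roll": 0}]'

```text
clock: 8.2
position: [0.4431, 0.2693, 0.1182]
ee_rot: [1.12, 2.935, 0.0]
force: [-0.0, -1.5, -0.4]
opening: 0.003
finger_force: 0.4
```

Run:
```python
from h import *
s,p,q=wrist(); cv2.imwrite('pics/w3.png',p['color']); print(s['position'],s['clock'],s['force'])
```

```text
[0.44306528 0.26928915 0.11821058] 8.2 [-0.00924959 -1.51822119 -0.39805151]
```

View pics/w3.png

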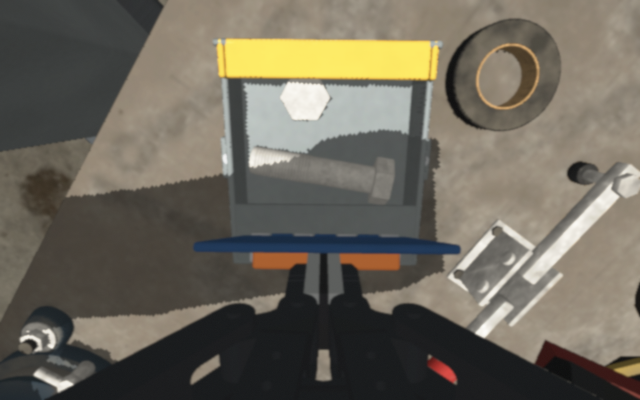

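```bash
cat >> h.py <<'E'
O=np.array([.4128,.2985,0]);U=np.array([-.743,.669,0]);V=np.array([-.669,-.743,0])
def tray(X): d=np.asarray(X)-O; return np.array([d@U,d@V,d[2]])
def edge_angle(q,px,r=94.,off=0.):
    # flap angle for which the edge point best fits the pixel
    best=[]
    for th in np.linspace(0,1.95,391):
        X=O+U*(-.058+r/1e3*np.cos(th)-off*np.sin(th))+np.array([0,0,.042+r/1e3*np.sin(th)+off*np.cos(th)])
        best.append((abs(proj(q,X)[0][1]-px[0]),th))
    best.sort(); return best[:3]
E
python3 - <<'E'
from h import *
s,p,q=wrist(); print(tray(s['position']),'cam',tray(ray(q,[200,320])[0]))
for k in('flap_edge','ridge'):
  for m in env.mark_of(p,k)[:1]: print(k,m, edge_angle(q,m['pixel'],*((94,0) if k=='flap_edge' else (62,.007))))
E
```

```text
[-0.04061905  0.00159722  0.11792931] cam [0.03208304 0.00203247 0.26073604]
flap_edge {'pixel': [247.0, 325.4], 'confidence': 0.91} [(np.float64(0.11406206348664227), np.float64(1.195)), (np.float64(1.0846032881372025), np.float64(1.2)), (np.float64(1.3121619327569363), np.float64(1.19))]
ridge {'pixel': [258.4, 327.7], 'confidence': 0.86} [(np.float64(0.15653307083118762), np.float64(1.185)), (np.float64(0.4901538240087575), np.float64(1.18)), (np.float64(0.8026718180553871), np.float64(1.19))]
```

Call:
jog_arm --steps '[{"grip": 0,"tx": -0.22,"ty": 0.2,"tz": -0.14,"roll": 0},{"grip": 0,"tx": -0.22,"ty": 0.2,"tz": -0.16,"roll": 0},{"grip": 0,"tx": -0.22,"ty": 0.2,"tz": -0.18,"roll": 0},{"grip": 0,"tx": -0.22,"ty": 0.2,"tz": -0.2,"roll": 0},{"grip": 0,"tx": -0.17,"ty": 0.15,"tz": -0.25,"roll": 0},{"grip": 0,"tx": -0.17,"ty": 0.15,"tz": -0.26,"roll": 0},{"grip": 0,"tx": -0.17,"ty": 0.15,"tz": -0.26,"roll": 0},{"grip": 0,"tx": -0.17,"ty": 0.15,"tz": -0.26,"roll": 0}]'

```text
clock: 9.2
position: [0.4118, 0.2974, 0.0837]
ee_rot: [-1.119, -2.935, -0.0]
force: [-0.1, 1.2, 1.9]
opening: -0.001
finger_force: 1.1
```

Call:
jog_arm --steps '[{"grip": 0,"tx": 0,"ty": 0,"tz": -0.25,"roll": 0},{"grip": 0,"tx": 0,"ty": 0,"tz": -0.25,"roll": 0},{"grip": 0,"tx": 0,"ty": 0,"tz": -0.25,"roll": 0},{"grip": 0,"tx": 0,"ty": 0,"tz": 0,"roll": 0}]'

```text
clock: 9.6
position: [0.4122, 0.2964, 0.0683]
ee_rot: [-1.121, -2.934, 0.002]
force: [1.2, -0.1, 0.2]
opening: -0.0
finger_force: 0.0
```

Run:
```python
from h import *
s,p,q=wrist(); cv2.imwrite('pics/w4.png',p['color']); print(tray(s['position']),s['clock'],s['force'])
for k in('flap_edge','ridge'):
  for m in env.mark_of(p,k)[:1]: print(k,m, edge_angle(q,m['pixel'],*((94,0) if k=='flap_edge' else (62,.007))))
```

```text
[-0.00100879  0.00198386  0.06832056] 9.6 [ 1.2169168  -0.12599402  0.20042616]
flap_edge {'pixel': [188.7, 330.2], 'confidence': 0.7} [(np.float64(0.13845351708650355), np.float64(0.17500000000000002)), (np.float64(0.29782158334640485), np.float64(0.18)), (np.float64(0.5674863942772674), np.float64(0.17))]
ridge {'pixel': [258.0, 327.3], 'confidence': 0.62} [(np.float64(0.03978587216232654), np.float64(0.17)), (np.float64(0.40659837410930777), np.float64(0.165)), (np.float64(0.4901841018231039), np.float64(0.17500000000000002))]
```

View pics/w4.png

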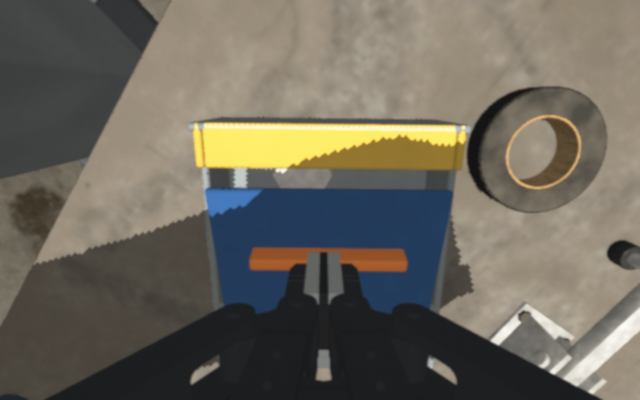

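Call:
jog_arm --steps '[{"grip": 0,"tx": 0,"ty": 0,"tz": -0.15,"roll": 0},{"grip": 0,"tx": 0,"ty": 0,"tz": -0.15,"roll": 0},{"grip": 0,"tx": 0,"ty": 0,"tz": -0.15,"roll": 0},{"grip": 0,"tx": 0,"ty": 0,"tz": -0.15,"roll": 0},{"grip": 0,"tx": 0,"ty": 0,"tz": -0.05,"roll": 0},{"grip": 0,"tx": 0,"ty": 0,"tz": 0,"roll": 0}]'

```text
clock: 10.35
position: [0.4122, 0.2968, 0.0559]
ee_rot: [-1.12, -2.935, 0.001]
force: [0.3, 0.5, -0.3]
opening: 0.003
finger_force: 0.0
```

Run:
```python
from h import *
s,p,q=wrist(); print(tray(s['position']),s['clock'],s['force'])
for k in('flap_edge','ridge','lip'):
  for m in env.mark_of(p,k)[:1]: print(k,m['pixel'], tray(atz(q,m['pixel'],{'flap_edge':.042,'ridge':.049,'lip':.048}[k])),edge_angle(q,m['pixel'],*((94,0) if k=='flap_edge' else (62,.007)))[0])
```

```text
[-0.00068157  0.00169532  0.05585317] 10.35 [ 0.30189228  0.49507722 -0.3077694 ]
flap_edge [182.6, 329.7] [ 0.03666808 -0.00091134  0.042     ] (np.float64(1.481528772712636), np.float64(0.0))
ridge [257.6, 325.4] [0.00341729 0.00082124 0.049     ] (np.float64(0.07824073156086797), np.float64(0.015))
lip [174.2, 327.8] [4.16847576e-02 4.75654171e-05 4.80000000e-02] (np.float64(82.23170841103746), np.float64(0.0))
```

Call:
jog_arm --steps '[{"grip": 0,"tx": 0,"ty": 0,"tz": -0.05,"roll": 0},{"grip": 0,"tx": 0,"ty": 0,"tz": -0.05,"roll": 0},{"grip": 0,"tx": 0,"ty": 0,"tz": 0,"roll": 0}]'

```text
clock: 10.85
position: [0.4123, 0.2969, 0.054]
ee_rot: [1.12, 2.935, 0.0]
force: [-0.6, -0.2, 1.6]
opening: -0.001
finger_force: 0.4
```

Call:
jog_arm --steps '[{"grip": 0,"tx": 0,"ty": 0,"tz": -0.05,"roll": 0},{"grip": 0,"tx": 0,"ty": 0,"tz": 0,"roll": 0}]'

```text
clock: 11.05
position: [0.4124, 0.2971, 0.0533]
ee_rot: [1.12, 2.935, 0.0]
force: [-1.3, -0.5, 9.4]
opening: 0.001
finger_force: 4.4
```

Call:
jog_arm --steps '[{"grip": 0,"tx": 0,"ty": 0,"tz": 0.35,"roll": 0},{"grip": 0,"tx": 0,"ty": 0,"tz": 0.25,"roll": 0},{"grip": 0,"tx": 0.32,"ty": -0.29,"tz": 0,"roll": 0},{"grip": 0,"tx": 0.32,"ty": -0.29,"tz": 0,"roll": 0},{"grip": 0,"tx": 0.32,"ty": -0.29,"tz": 0,"roll": 0},{"grip": 0,"tx": 0,"ty": 0,"tz": -0.4,"roll": 0},{"grip": 0,"tx": 0,"ty": 0,"tz": -0.4,"roll": 0},{"grip": 0,"tx": 0,"ty": 0,"tz": 0,"roll": 0}]'

```text
clock: 11.85
position: [0.4306, 0.2792, 0.0476]
ee_rot: [-1.119, -2.934, 0.002]
force: [-0.1, 0.8, 0.6]
opening: -0.006
finger_force: 0.0
```

Run:
```python
from h import *
s,p,q=wrist(); print(tray(s['position']),s['clock'],s['force']); cv2.imwrite('pics/w5.png',p['color'])
for k in('flap_edge','ridge'):
  for m in env.mark_of(p,k)[:1]: print(k,m['pixel'], tray(atz(q,m['pixel'],{'flap_edge':.042,'ridge':.049,'lip':.048}[k])))
```

```text
[-0.0261107   0.00244612  0.04764849] 11.85 [-0.08352395  0.8289861   0.56990761]
flap_edge [123.2, 331.3] [ 0.0376327  -0.00037978  0.042     ]
ridge [203.4, 331.0] [ 0.00594939 -0.00048957  0.049     ]
```

View pics/w5.png

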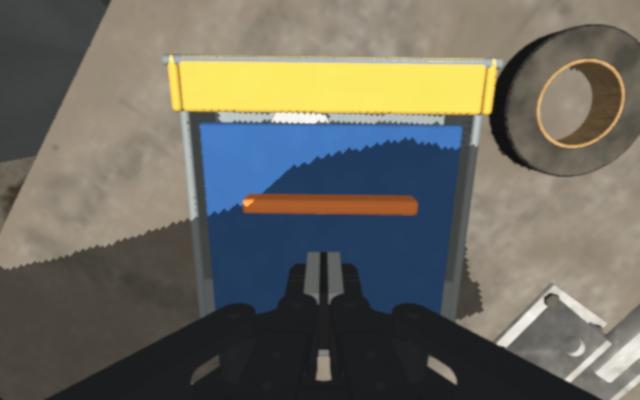

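Call:
jog_arm --steps '[{"grip": 0,"tx": -0.15,"ty": 0.135,"tz": 0,"roll": 0},{"grip": 0,"tx": -0.15,"ty": 0.135,"tz": 0,"roll": 0},{"grip": 0,"tx": -0.15,"ty": 0.135,"tz": 0,"roll": 0},{"grip": 0,"tx": -0.15,"ty": 0.135,"tz": 0,"roll": 0},{"grip": 0,"tx": -0.15,"ty": 0.135,"tz": 0,"roll": 0},{"grip": 0,"tx": -0.15,"ty": 0.135,"tz": 0,"roll": 0},{"grip": 0,"tx": -0.15,"ty": 0.135,"tz": 0,"roll": 0},{"grip": 0,"tx": -0.15,"ty": 0.135,"tz": 0,"roll": 0}]'

```text
clock: 12.8
position: [0.4078, 0.3009, 0.0491]
ee_rot: [1.121, 2.934, -0.0]
force: [5.8, -3.3, -0.3]
opening: -0.001
finger_force: 2.7
```

Run:
```python
from h import *
s,p,q=wrist(); print(tray(s['position']),s['clock'],s['force'],np.array(s['force'])@U)
for k in('flap_edge','ridge'):
  for m in env.mark_of(p,k)[:1]: print(k,m['pixel'], tray(atz(q,m['pixel'],{'flap_edge':.042,'ridge':.049,'lip':.048}[k])))
```

```text
[0.00526981 0.00158272 0.04913313] 12.8 [ 5.84944172 -3.27959463 -0.33956037] -6.540184006555655
ridge [243.6, 329.8] [ 0.01899379 -0.00108765  0.049     ]
```

Call:
jog_arm --steps '[{"grip": 0,"tx": -0.08,"ty": 0.07,"tz": -0.05,"roll": 0},{"grip": 0,"tx": -0.08,"ty": 0.07,"tz": 0,"roll": 0},{"grip": 0,"tx": 0,"ty": 0,"tz": 0,"roll": 0}]'

```text
clock: 13.25
position: [0.4048, 0.3037, 0.0481]
ee_rot: [1.12, 2.934, -0.0]
force: [3.9, -3.4, 2.4]
opening: 0.0
finger_force: 2.6
```

Call:
jog_arm --steps '[{"grip": 0,"tx": -0.08,"ty": 0.07,"tz": 0,"roll": 0},{"grip": 0,"tx": 0,"ty": 0,"tz": 0,"roll": 0}]'

```text
clock: 13.45
position: [0.4044, 0.3039, 0.0481]
ee_rot: [1.122, 2.932, -0.001]
force: [12.1, -9.2, 1.6]
opening: -0.001
finger_force: 7.9
```

Call:
jog_arm --steps '[{"grip": 0,"tx": 0.2,"ty": -0.18,"tz": 0,"roll": 0},{"grip": 0,"tx": 0.2,"ty": -0.18,"tz": 0.2,"roll": 0},{"grip": 0,"tx": 0,"ty": 0,"tz": 1,"roll": 0},{"grip": 0,"tx": 0,"ty": 0,"tz": 1,"roll": 0},{"grip": 0,"tx": 0,"ty": 0,"tz": 1,"roll": 0},{"grip": 0,"tx": 0,"ty": 0,"tz": 1,"roll": 0},{"grip": 0,"tx": 0,"ty": 0,"tz": 1,"roll": 0},{"grip": 0,"tx": 0,"ty": 0,"tz": 0,"roll": 0}]'

```text
clock: 14.25
position: [0.4113, 0.2989, 0.1543]
ee_rot: [1.119, 2.934, 0.004]
force: [0.0, -0.5, -0.4]
opening: -0.0
finger_force: 0.0
```

Run:
```python
from h import *
s,p,q=wrist(); print(tray(s['position']),s['clock'],s['force']); cv2.imwrite('pics/w6.png',p['color'])
for k in('ridge','lip'):
  for m in env.mark_of(p,k)[:1]: print(k,m['pixel'], tray(atz(q,m['pixel'],{'ridge':.049,'lip':.048}[k])))
```

```text
[0.00132562 0.00071769 0.15430656] 14.25 [ 0.03952688 -0.45989742 -0.37074911]
ridge [174.5, 325.5] [ 0.02372006 -0.00094338  0.049     ]
lip [146.7, 325.4] [ 0.04301331 -0.00075042  0.048     ]
```

View pics/w6.png

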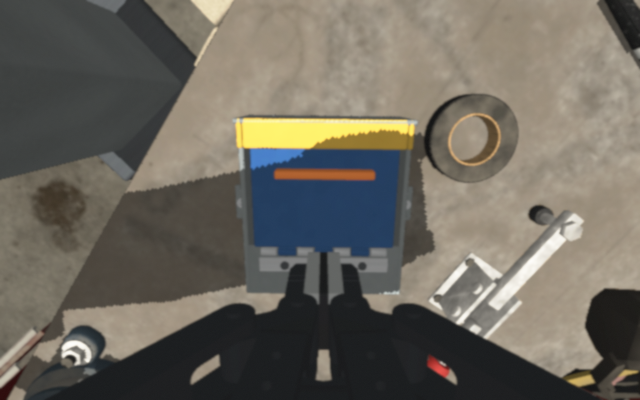

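The picture shows the flap flat and tucked under the yellow lip (row 148). The ridge (row 175) is about 19 mm from the lip, so the carriage is about 20 mm forward, which is home. The arm is clear, so I'm handing in.

```bash
python3 -c "
from rig import env
print(env.close_job())"
```

```text
the job is handed in; nothing more can be done
None
```

The tray is shut and the job handed in at about 14 s of the 43 s: the last wrist picture shows the flap flat, its edge under the lip and the carriage about 20 mm forward against its stop, the arm clear, and no sign that the roll moved; the pen, bolt and nut weren't rechecked, and the hand-in returned no verdict.

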